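# Hang the reed retainer in the groove of the drain bar

## Robot

A 6-joint arm with a two-finger parallel gripper is mounted at the origin on the work surface. World frame = base frame: x ahead of the robot, y to its left, z up, the work surface at z = 0. Lengths are in mm, angles in rad, forces in N, time in s.
With the tool pointing down it reaches from about 350 to 975 mm from the base axis. Payload 7.1 kg.
Tool frame: the origin (TCP) lies between the finger pads; the fingertips stand 19 mm ahead of it and the grasp point (between the pads) is the TCP (ctrl.tcp_to_tips is the distance from the TCP to the fingertips, in mm); z points along the fingers, y is the line along which they close (so a half turn about z gives the same grasp; the last joint's range is limited). The gripper opens to 88 mm and grips with 3 to 60 N. Pads are 20 mm wide; open, the fingers measure 115 mm over their backs; the gripper's body (75 mm by 178 mm) begins 61 mm behind the grasp point.
Start: joints at [-1.198, 0.423, 1.63, -0, 1.089, -0.019], TCP at [238.674, -577.616, 241.675] pointing down, gripper open.
Joint ranges: [-3, 3], [-0.9, 2.11], [0.09, 2.58], [-1.31, 4.45], [0.11, 2.69], [-2.54, 2.54]. Speed limits (rad/s): [2.39, 2.39, 3.01, 3.14, 3.14, 3.14].

## Interface

Orientations are given as a rotation vector (axis times angle).
In Python, from workcell import status, optics, ctrl gives the robot as it stands. The module is installed in compiled form; this text tells all that it offers.
- The arm moves only by the shell command python3 -m inch 'ROWS'. ROWS is JSON, a list that holds one entry, the list of rows, each a list of 7 numbers: the shift along the tool's x, y, z in mm, then the turn, a rotation vector about the tool's x, y, z in rad, then the opening in per cent of the stroke, from 0 (shut) to 100 (fully open). A call has 1 to 20 rows; each row is the pose to reach, as a shift and turn from the pose commanded when the call began, along the tool's axes at that moment; what a row does not reach only later rows make up. A row lasts 1/10 s, in which the tool goes at most 50 mm and 8.59 degrees, less where a joint would pass 70% of its speed; a pose out of reach is approached as far as the arm can. A call with a gripper value outside its range is refused whole. The fingers move at their own pace and stop on an object; the grip force is fixed at half the most. Time passes only in rows, so rows that repeat a pose let the fingers close. It gives the time, the measured TCP pose, the force, the opening and the grip force at its end, in the units of the state.
- status.get_obs(): the state, without advancing time (a new reading comes with each control period).
- optics.get_image(name): name is "side" or "top"; returns a dict with "frame" (420x560x3 uint8, red, green, blue), "fx", "fy", "cx", "cy" (pixels), "k1" (the pictures are not rectified: a ray, as slopes to the right and down, at radius r is drawn at 1 + k1 r^2 times it, then the intrinsics apply), "rvec" (rotation vector, rad) and "tvec" (3), from world to camera coordinates, as OpenCV has them. Camera axes: x right, y down, z forward; pixel columns grow to the right and rows downward; lengths in mm; the calibration is good to about 2 mm. A picture is of the moment at which its call begins. There is no depth.
- ctrl.close_job(): hands the job in; it is judged then, once.
The state is a dict: "t": time; "qpos": joint angles; "qvel": joint speeds; "joint_torque": joint torques, N m; "ee_pos": TCP position; "orientation": TCP orientation; "ft_force": force on the tool from outside, world axes, zero at the start; "moment": the same for the moment, N m; "width": finger opening in mm; "grasp_force": force on a finger pad.
Only numpy, scipy, OpenCV 4.12 (cv2) and the standard library are available. Lean on these libraries where they do the work, as an engineer would, in place of code of your own. Each camera call takes 0.05 s, during which the arm holds its last target. There are 200 camera calls.

## Task

Pick up the U-shaped bronze reed retainer that lies on its edge on the bench and hang it over the drain bar of the green stand, open end down, so that its crown drops fully into the brass-coloured groove round the bar and it hangs there freely. The bar's stick-out is set by hand, so find the groove by feel or by eye. Leave the other loose things where they are.

Things in the scene. Friction and masses are not known exactly. Their poses are not given: they have to be found in the camera images.
- retainer: U-shaped bronze retainer, 0.3 to 0.55 kg, flat bar 5 mm thick, 40 mm wide; 60 mm over the legs, 50 between. Origin: middle of the crown's inner face (rests on the bar). x: crown to open end (straight legs x = 19 to 95 mm); y: across the legs (+-30); z: across the width (+-20). Crown flat over 12 mm in y, then 45 degree slopes. Starts on edge, z up, open end away from robot.
- retainer_tip (a point): Midpoint between the retainer's two leg ends, 95 mm along its x from its origin, same axes. The centre of mass lies about 42 mm from the origin towards this point. Hung up, this point is straight below the origin (retainer's x down).
- drain_stand: Fixed green stand with a level round bar. Origin on the bench below the middle of the groove's range; x level along the bar from its free end (nearer the robot) to the clamp, z up. Clamp block 45 x 55 x 60 mm centred at x = 125, z = 200 mm, black knob on it up to z = 260 mm. Drip tray 28 mm high on the bench below, x = -85 to 65 mm, 120 mm wide.
- bar_mid (a point): Point on the bar's axis, 200 mm above the stand's origin, same axes. Bar 28 mm in diameter (top at z = 14 mm here) with one brass-coloured groove all round, 16 mm in diameter (top at z = 8 mm), 44 mm long. The bar slides in its clamp: the groove's middle lies anywhere from x = -15 to 15 mm, not measured. The bar's free end is 12 mm beyond the groove.
- lap: Cast iron hand lap, disc 124 mm diameter with a knob, 64 mm high, origin under its centre. Leave alone.
- bushing: Zinc-plated stud bushing, tube 48 mm diameter, 65 mm high, origin under its centre. Leave alone.
- seal_ring: Orange seal ring, 96 mm outside diameter, 9 mm high, origin under its centre. Leave alone.
- valve_plate: Steel valve plate 120 x 90 x 14 mm with three holes, origin under its centre. Leave alone.
- grit_disc: Red-brown grit disc, 90 mm diameter, 6 mm thick, origin under its centre. Leave alone.
- funnel: Fixed steel funnel rim in the bench, 140 mm outside diameter, 8 mm high, origin under its centre.
Not all that is in view belongs to the job. What is meant by the retainer is not blue, and is the larger of those in its own colour.

How it is judged (in metres and radians):
At the end, for the whole second after the job is handed in: Retainer at rest, crown down in the groove: crown's inner face 4 to 10.5 mm above the bar's axis (8 seated, 14 on the full diameter), within 7 mm sideways and 22 mm along the bar of bar_mid, legs straight down within 0.12 rad, its 40 mm width along the bar within 0.15 rad (z of retainer in the frame of bar_mid between 0.004 and 0.0105 m and x of retainer in the frame of bar_mid between -0.022 and 0.022 m and y of retainer in the frame of bar_mid between -0.007 and 0.007 m and angle between retainer's own x axis and vertical above 3.02 rad and angle between the z axis of retainer and the x axis of drain_stand, either way round below 0.15 rad and linear speed of retainer below 0.02 m/s and angular speed of retainer below 0.2 rad/s); the robot touches nothing.
It fails at once if one of the other loose things (lap, bushing, seal ring, valve plate, grit disc) is shifted more than 25 mm (distance of any of lap, bushing, seal_ring, valve_plate, grit_disc from where it was at the start of the episode above 0.025 m).
It also fails if it takes over 64 s, if anything falls off the work surface, if the arm or the gripper's body presses on something with over 40 N, if the wrist force passes 120 N, or if a joint passes its speed limit or range.

## Working session

There is one attempt and no reset: what is moved stays moved. The work goes in short steps, Python scripts to look and compute and a shell command to move; the robot and the scene stay as the last step left them, time stands still between calls to the robot, and variables do not carry over. Pictures are saved under pics/ and viewed, at most 10 in all, crops included, and the job is handed in when it is done.

```bash
mkdir -p pics; cat > h.py <<'E'
import numpy as np, cv2
from scipy.spatial.transform import Rotation as R
from workcell import status, optics, ctrl
def cam(n):
    d=optics.get_image(n); d['Rm']=R.from_rotvec(np.array(d['rvec'],float)).as_matrix(); d['t']=np.array(d['tvec'],float).ravel(); return d
def ray(d,u,v):
    a=np.array([(u-d['cx'])/d['fx'],(v-d['cy'])/d['fy']]); s=a.copy()
    for _ in range(30): s=a/(1+d['k1']*(s@s))
    return -d['Rm'].T@d['t'], d['Rm'].T@np.array([s[0],s[1],1])
def plane(d,u,v,z):
    o,r=ray(d,u,v); return o+r*(z-o[2])/r[2]
def proj(d,p):
    c=d['Rm']@np.array(p,float)+d['t']; s=c[:2]/c[2]; s=s*(1+d['k1']*(s@s)); return np.array([s[0]*d['fx']+d['cx'],s[1]*d['fy']+d['cy']])
def tri(d1,p1,d2,p2):
    o1,r1=ray(d1,*p1);o2,r2=ray(d2,*p2)
    k=np.linalg.lstsq(np.c_[r1,-r2],o2-o1,rcond=None)[0]; a=o1+k[0]*r1;b=o2+k[1]*r2
    return (a+b)/2,np.linalg.norm(a-b)
def save(d,f,crop=None,s=1):
    im=d['frame'][...,::-1]
    if crop: im=im[crop[1]:crop[3],crop[0]:crop[2]]
    cv2.imwrite('pics/'+f,cv2.resize(im,None,fx=s,fy=s,interpolation=cv2.INTER_CUBIC))
E
python3 - <<'E'
from h import *
for n in('top','side'):
    d=cam(n); save(d,n+'0.png',s=1.4); print(n,d['fx'],d['cx'],d['cy'],d['k1'],-d['Rm'].T@d['t'],d['Rm'][2])
print(status.get_obs(),ctrl.tcp_to_tips)
E
```

```text
top 422.169635152533 273.81753618409164 207.41883744267056 -0.005501077081890465 [ 352.47777517   17.61438489 1355.22666578] [ 0.16186739 -0.01034418 -0.9867583 ]
side 435.73943004295444 275.7952741898723 209.0319653128615 -0.03156808875222346 [ 404.94787389 1066.74548665  937.33640642] [ 0.12387329 -0.79010933 -0.60031879]
{'t': 0.1, 'qpos': array([-1.19798572e+00,  4.23778102e-01,  1.63060047e+00, -1.07549368e-05,
        1.08858786e+00, -1.89885232e-02]), 'qvel': array([-0.00123586, -0.00144307, -0.00197953, -0.00179384, -0.00185397,
       -0.00115386]), 'joint_torque': array([ 3.67613220e-04, -5.45616567e+01, -2.74324036e+01,  6.45131548e-02,
        1.88093452e-02, -1.41221614e-05]), 'ee_pos': array([ 238.51398162, -577.19034584,  240.97601371]), 'orientation': array([-3.08017693e+00, -6.11252564e-01,  3.94332823e-04]), 'ft_force': array([-0.0207657 ,  0.29101958, -1.74499532]), 'moment': array([ 0.02904577,  0.00083099, -0.01729393]), 'grasp_force': 0.0, 'width': 87.81744708904739} 19.0
```

View pics/top0.png

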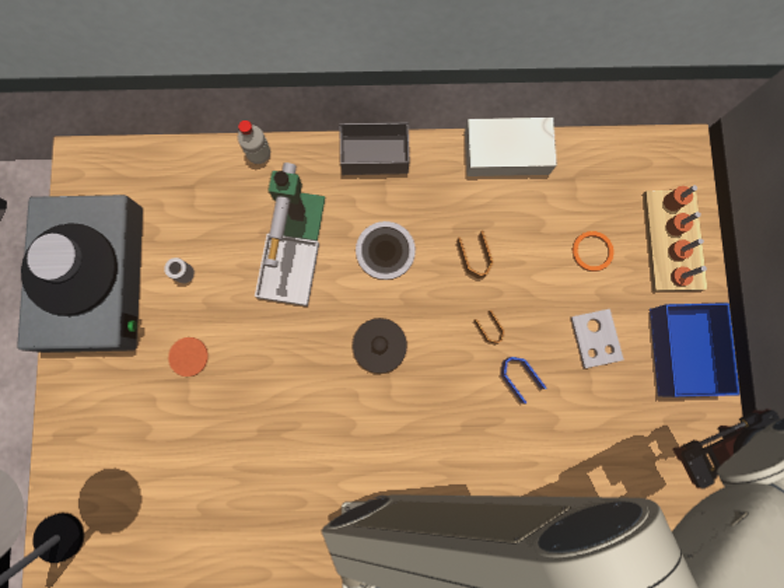

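View pics/side0.png

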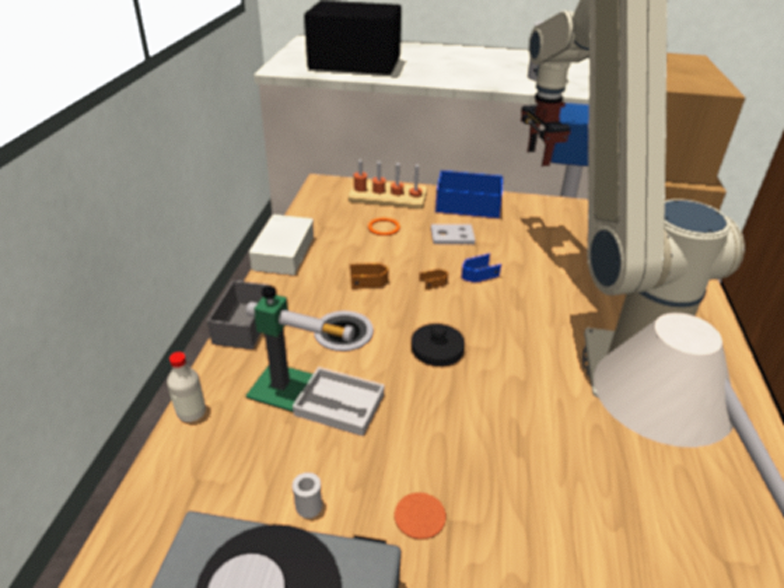

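The top view, in original pixels, shows three U-shapes:
- large bronze at about (339,182)
- small bronze at (348,234)
- blue at (373,271)

The retainer should be the large bronze one, since it isn't blue and is the bigger of the two in its colour. The bar and its brass groove are at about (196,175). I'll confirm with a crop and measure.

```bash
python3 - <<'E'
from h import *
d=cam('top'); s=cam('side')
im=d['frame']; hsv=cv2.cvtColor(im,cv2.COLOR_RGB2HSV)
print('px', im[182,330], im[178,195:199].tolist(), hsv[178,195:199].tolist())
m=((hsv[...,0]>5)&(hsv[...,0]<20)&(hsv[...,1]>150)&(hsv[...,2]<170)).astype(np.uint8)
m[:150]=0;m[300:]=0;m[:,:300]=0;m[:,380:]=0
n,l,st,c=cv2.connectedComponentsWithStats(m)
for i in range(1,n):
    if st[i,4]>30: print(i,st[i],c[i])
A=im[150:300,310:400,::-1]; B=im[110:220,170:240,::-1]; C=s['frame'][190:300,170:270,::-1]
f=lambda x:cv2.resize(x,(int(x.shape[1]*560/x.shape[0]*.8) and 260,560))
g=lambda x,k:cv2.resize(x,None,fx=k,fy=k,interpolation=cv2.INTER_CUBIC)
A,B,C=g(A[:70,:60],4.5),g(B,4),g(C,2.6)
h=max(x.shape[0] for x in(A,B,C)); P=[cv2.copyMakeBorder(x,0,h-x.shape[0],0,4,cv2.BORDER_CONSTANT) for x in(A,B,C)]
o=np.hstack(P); print(o.shape); cv2.imwrite('pics/crop1.png',o[:, :800])
E
```

```text
px [73 49 30] [[190, 142, 75], [172, 128, 68], [139, 104, 57], [194, 181, 174]] [[17, 154, 190], [17, 154, 172], [17, 150, 139], [11, 26, 194]]
(440, 822, 3)
```

View pics/crop1.png

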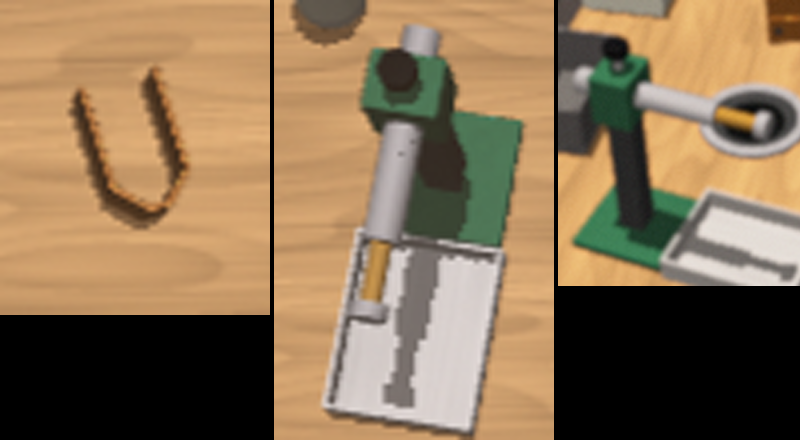

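The left panel confirms the large bronze U, with its legs up-image (+x) and its crown at about (343,197). The middle and right panels show the brass groove at about (195.5,178) in top and (238,236) in side.

```bash
python3 - <<'E'
from h import *
d=cam('top'); s=cam('side')
P=lambda x,y:(310+x/4.5-.5,150+y/4.5-.5)
for n,p in dict(Ltip=(82,92),Rtip=(154,71),Lsh=(112,190),Rsh=(185,168),cr=(157,213)).items(): print(n,plane(d,*P(*p),40).round(1))
for nm,D,box in(('top',d,(150,230,180,210)),('side',s,(200,275,215,260))):
    h=cv2.cvtColor(D['frame'],cv2.COLOR_RGB2HSV); r0,r1,c0,c1=box[0],box[1],box[2],box[3]
    if nm=='side': r0,r1,c0,c1=215,255,220,260
    m=np.zeros(h.shape[:2],np.uint8); q=h[r0:r1,c0:c1]
    m[r0:r1,c0:c1]=((q[...,0]>13)&(q[...,0]<24)&(q[...,1]>140)&(q[...,2]>110 if nm=='side' else q[...,2]>60))
    n,l,st,c=cv2.connectedComponentsWithStats(m); i=1+np.argmax(st[1:,4]); ys,xs=np.where(l==i)
    print(nm,st[i],c[i]); 
    if nm=='top': tp=c[i]
    else: sp=c[i]
    (cx,cy),(w,hh),a=cv2.minAreaRect(np.c_[xs,ys].astype(np.float32)); print(cx,cy,w,hh,a)
print(tri(d,tp,s,sp), plane(d,*tp,206))
M=lambda x,y:(170+(x-274)/4-.5,110+y/4-.5)
print('end',plane(d,*M(369,320),200),'bar@clamp',plane(d,*M(404,122),212),'back end',plane(d,*M(421,28),212))
for p in((358,230),(505,250),(325,408),(473,432)): print('tray',plane(d,*M(*p),28).round(1))
E
```

```text
Ltip [ 686.3 -171.8   40. ]
Rtip [ 700.7 -223.9   40. ]
Lsh [ 614.7 -189.9   40. ]
Rsh [ 629.5 -242.4   40. ]
cr [ 597.5 -220.9   40. ]
top [192 170   7  15  65] [195.07692308 177.29230769]
195.05406188964844 177.17567443847656 4.438772678375244 14.138313293457031 9.462322235107422
side [231 231  14   9  81] [237.41975309 234.74074074]
237.44122314453125 234.73532104492188 13.824529647827148 5.578319072723389 14.03624439239502
(array([634.77921382, 224.64060353, 199.01774424]), np.float64(4.480428432719448)) [630.7866888  223.17514045 206.        ]
end [597.41295537 229.06417945 200.        ] bar@clamp [736.64945267 203.49028986 212.        ] back end [805.97295416 191.79954838 212.        ]
tray [708.3 270.1  28. ]
tray [689.2 151.4  28. ]
tray [563.3 294.9  28. ]
tray [541.5 177.4  28. ]
```

Pick pose: grasp point about (640,-211), yaw 14.4°. Groove at about (632,224), bar yaw about -10°. I'll go to a hover above the retainer.

```bash
python3 -m inch '[[[511,-184,60,0,0,0.14,100],[511,-184,60,0,0,0.14,100],[511,-184,60,0,0,0.14,100],[511,-184,60,0,0,0.14,100],[511,-184,60,0,0,0.14,100],[511,-184,60,0,0,0.14,100],[511,-184,60,0,0,0.14,100],[511,-184,60,0,0,0.14,100],[511,-184,60,0,0,0.14,100],[511,-184,60,0,0,0.14,100],[511,-184,60,0,0,0.14,100],[511,-184,60,0,0,0.14,100],[511,-184,60,0,0,0.14,100],[511,-184,60,0,0,0.14,100],[511,-184,60,0,0,0.14,100],[511,-184,60,0,0,0.14,100]]]'
python3 - <<'E'
from h import *
o=status.get_obs(); print(o['t'],o['qpos'],o['ee_pos'],o['orientation'])
d=cam('top'); s=cam('side'); save(d,'hover.png',(270,120,420,260),4)
E
```

```text
t: 1.9
ee_pos: [640.0, -213.6, 182.0]
orientation: [3.117, 0.392, 0.0]
ft_force: [0.9, -0.5, -0.2]
width: 87.8
grasp_force: 0.0
1.9 [-3.39804563e-01  5.60340400e-01  1.55300533e+00 -6.52169677e-05
  1.02805944e+00  9.81034373e-01] [ 639.96730927 -213.63482778  182.00885363] [3.11694973e+00 3.91646606e-01 2.23926334e-04]
```

View pics/hover.png

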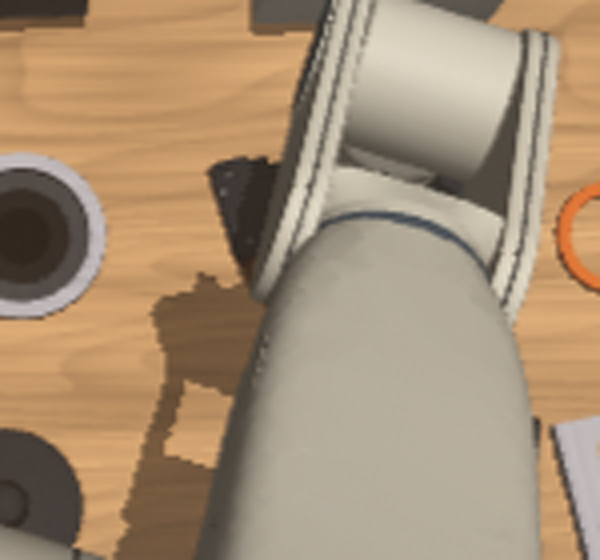

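The arm hides the retainer in the top view and the surroundings look clear. I'll descend and grip.

```bash
python3 -m inch '[[[0,-2,40,0,0,0,100],[0,-2,80,0,0,0,100],[0,-2,120,0,0,0,100],[0,-2,145,0,0,0,100],[0,-2,157,0,0,0,100],[0,-2,157,0,0,0,100],[0,-2,157,0,0,0,40],[0,-2,157,0,0,0,40],[0,-2,157,0,0,0,40],[0,-2,157,0,0,0,40],[0,-2,157,0,0,0,40],[0,-2,157,0,0,0,40],[0,-2,157,0,0,0,40],[0,-2,157,0,0,0,40]]]'
python3 -c "
from h import *
o=status.get_obs(); print(o['qpos'],o['ee_pos'])"
```

```text
t: 3.4
ee_pos: [641.0, -210.9, 26.0]
orientation: [3.116, 0.395, 0.003]
ft_force: [-0.9, -0.9, 7.2]
width: 60.1
grasp_force: 30.0
[-3.35431149e-01  7.67153038e-01  1.60105046e+00 -3.15321231e-04
  7.71375138e-01  9.83538288e-01] [ 640.99937013 -210.92063174   26.01885197]
```

Gripped, with the opening at 60 mm. Next I'll lift, tilt a little to identify the kinematics, and look.

```bash
python3 -m inch '[[[0,0,-30,0,0,0,40],[0,0,-80,0,0,0,40],[0,0,-130,0,0,0,40],[0,0,-180,0,0,0,40],[0,0,-230,0,0,0,40],[0,0,-280,0,0,0,40],[0,0,-280,0,0,0,40],[0,0,-280,0.0,0.14,0,40],[0,0,-280,0,0.28,0,40],[0,0,-280,0,0.4,0,40],[0,0,-280,0,0.4,0,40],[0,0,-280,0,0.4,0,40]]]'
python3 - <<'E'
from h import *
from scipy.optimize import least_squares
o=status.get_obs(); print(o['qpos'],o['ee_pos'],o['orientation'],o['width'],o['ft_force'])
s=cam('side'); save(s,'lift.png',(200,60,480,270),2.8)
Q=[[-1.19798572,.423778102,1.63060047,0,1.08858786,-.0189885],[-3.39804563e-01,5.60340400e-01,1.55300533,-6.5e-05,1.02805944,9.81034373e-01],[-.335431149,.767153038,1.60105046,-3.15e-4,.771375138,.983538288],o['qpos']]
P=[[238.514,-577.19,240.976],[639.967,-213.635,182.009],[640.999,-210.921,26.019],o['ee_pos']]
open('kin.py','w').write('''
import numpy as np
from scipy.spatial.transform import Rotation as R
rz=lambda a:R.from_euler('z',a); ry=lambda a:R.from_euler('y',a)
def fk(q,p):
    h,L1,L2,L3,a1,a2=p
    A=rz(q[0]); x=np.array([0,0,h])+A.apply([a1,0,0]); A=A*ry(q[1]); x=x+A.apply([0,0,L1]); A=A*ry(q[2]); x=x+A.apply([a2,0,0]); A=A*rz(q[3]); x=x+A.apply([0,0,L2]); A=A*ry(q[4]); x=x+A.apply([0,0,L3]); A=A*rz(q[5]+np.pi/2)
    return x,A
''')
from kin import *
f=lambda p:np.concatenate([(fk(q,p)[0]-np.array(x)) for q,x in zip(Q,P)])
for fix in (0,1):
    g=(lambda p:f(np.r_[p,0,0])) if fix==0 else f
    r=least_squares(g,[300,450,400,200]+([0,0] if fix else [])); print(r.x.round(1),np.abs(r.fun).max())
p=np.r_[r.x] ; print((fk(o['qpos'],p)[1].inv()*R.from_rotvec(o['orientation'])).as_rotvec())
E
```

```text
t: 4.6
ee_pos: [639.1, -210.5, 303.5]
orientation: [-3.008, -0.379, -0.603]
ft_force: [0.8, 1.2, -4.6]
width: 60.1
grasp_force: 30.0
[-0.44327516  0.31702183  1.69167656  0.33558192  0.85171204  0.69022264] [ 639.11188283 -210.54793805  303.45263342] [-3.00769717 -0.37910917 -0.6026811 ] 60.08325718861084 [ 0.76314263  1.19843074 -4.55063991]
[308.  506.8 466.8 312.8] 12.475323385001673
[336.1 613.9 476.3 322.6   5.8 125.9] 12.364945089250938
[ 6.66133815e-16  2.41126563e-16 -9.71445147e-17]
```

View pics/lift.png

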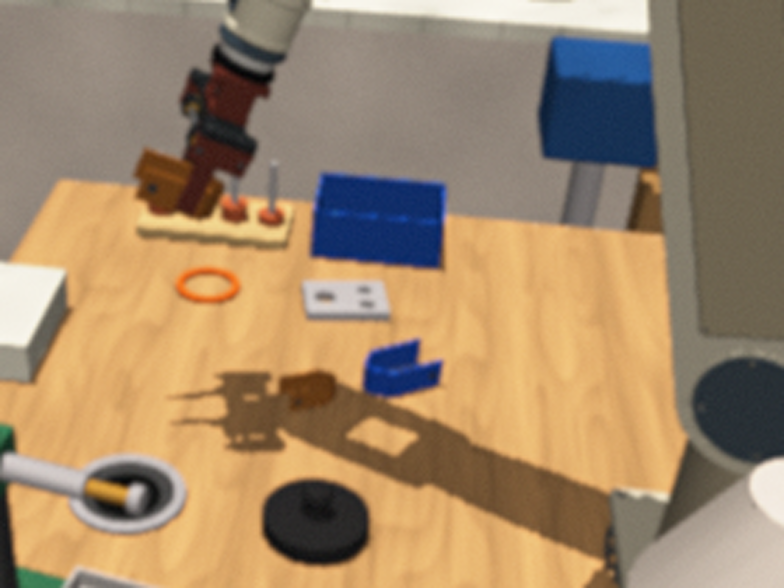

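Retainer held and level with the tool, the small bronze one untouched. I'll refine the kinematic model with a lateral offset and solve IK for the hang pose.

```bash
sed -i 's/h,L1,L2,L3,a1,a2=p/h,L1,L2,L3,a1,a2,b=p/; s/\[a1,0,0\]/[a1,b,0]/' kin.py
python3 - <<'E'
from h import *
from kin import *
from scipy.optimize import least_squares
o=status.get_obs()
Q=[[-1.19798572,.423778102,1.63060047,0,1.08858786,-.0189885],[-3.39804563e-01,5.60340400e-01,1.55300533,-6.5e-05,1.02805944,9.81034373e-01],[-.335431149,.767153038,1.60105046,-3.15e-4,.771375138,.983538288],o['qpos']]
P=[[238.514,-577.19,240.976],[639.967,-213.635,182.009],[640.999,-210.921,26.019],o['ee_pos']]
f=lambda p:np.r_[np.concatenate([(fk(q,np.r_[p[:4],0,0,p[4]])[0]-np.array(x)) for q,x in zip(Q,P)])]
r=least_squares(f,[300,450,400,200,10]); print(r.x.round(1),r.fun.round(1)); p=np.r_[r.x[:4],0,0,r.x[4]]; np.save('p.npy',p); np.save('Q.npy',Q); np.save('P.npy',P)
lo=np.array([-3,-.9,.09,-1.31,.11,-2.54]);hi=np.array([3,2.11,2.58,4.45,2.69,2.54])
th=np.radians(-10); z=np.array([np.cos(th),np.sin(th),0]); x=np.array([0,0,-1.]); RT=R.from_matrix(np.c_[x,np.cross(z,x),z])
for zz in (167,240,330):
  best=set()
  T=np.array([632.5,223.9,0])-6*z+[0,0,zz]
  def e(q):
    a,A=fk(q,p); return np.r_[(a-T)/100,(A.inv()*RT).as_rotvec()]
  rng=np.random.default_rng(0)
  for _ in range(60):
    k=least_squares(e,rng.uniform(lo,hi),bounds=(lo,hi))
    if k.cost<1e-8: best.add(tuple(k.x.round(2)))
  print(zz,best)
E
```

```text
[294.5 495.2 476.1 283.9  12.3] [ 0.5 -0.2 -0.4 -3.2  1.6  2.2  2.2 -0.3  0.4  0.9 -1.8 -2.2]
167 {(np.float64(0.64), np.float64(0.81), np.float64(2.16), np.float64(3.96), np.float64(1.45), np.float64(1.44))}
240 {(np.float64(0.64), np.float64(0.64), np.float64(2.19), np.float64(3.98), np.float64(1.36), np.float64(1.34))}
330 {(np.float64(0.64), np.float64(0.43), np.float64(2.19), np.float64(4.03), np.float64(1.23), np.float64(1.18))}
```

```bash
python3 - <<'E'
from h import *
from kin import *
p=np.load('p.npy'); q0=status.get_obs()['qpos']; q1=np.array([.64,.43,2.19,4.03,1.23,1.18])
N=9; poses=[fk(q0+(q1-q0)*i/N,p) for i in range(N+1)]
for i,(x,A) in enumerate(poses):
    w=x-A.apply([0,0,283.9]); print(i,'tcp',x.round(),'z',A.as_matrix()[:,2].round(2),'x',A.as_matrix()[:,0].round(2),'wrist',w.round())
for a in range(0,N,3):
    x0,A0=poses[a]
    for i in range(a+1,a+4):
        x,A=poses[i]; r=A0.inv()*A; st=(poses[i-1][1].inv()*A).magnitude()
        print(i,A0.inv().apply(x-x0).round(),r.as_rotvec().round(2),'step',np.degrees(st).round(),np.linalg.norm(x-poses[i-1][0]).round())
E
```

```text
0 tcp [ 641. -212.  302.] z [ 0.37  0.1  -0.92] x [0.89 0.23 0.39] wrist [ 535. -240.  564.]
1 tcp [672. -53. 305.] z [ 0.43  0.42 -0.8 ] x [ 0.89 -0.03  0.45] wrist [ 551. -171.  533.]
2 tcp [689.  85. 334.] z [ 0.46  0.66 -0.59] x [ 0.88 -0.29  0.37] wrist [ 557. -102.  503.]
3 tcp [698. 191. 379.] z [ 0.51  0.79 -0.34] x [ 0.86 -0.49  0.15] wrist [553. -33. 474.]
4 tcp [705. 262. 423.] z [ 0.59  0.81 -0.08] x [ 0.79 -0.59 -0.13] wrist [538.  33. 447.]
5 tcp [710. 298. 452.] z [0.69 0.72 0.11] x [ 0.68 -0.59 -0.43] wrist [515.  95. 421.]
6 tcp [712. 306. 459.] z [0.81 0.54 0.22] x [ 0.52 -0.5  -0.69] wrist [482. 151. 396.]
7 tcp [704. 292. 438.] z [0.92 0.32 0.23] x [ 0.34 -0.35 -0.87] wrist [443. 200. 373.]
8 tcp [678. 263. 393.] z [0.99 0.07 0.15] x [ 0.16 -0.17 -0.97] wrist [398. 242. 351.]
9 tcp [628. 224. 334.] z [ 0.98 -0.18  0.01] x [ 0.01  0.01 -1.  ] wrist [348. 275. 332.]
1 [  65. -146.   25.] [0.32 0.13 0.24] step 24.0 162.0
2 [ 124. -276.   17.] [0.64 0.21 0.49] step 24.0 142.0
3 [ 174. -377.  -10.] [0.95 0.25 0.77] step 24.0 116.0
4 [-22. -67.  44.] [0.26 0.06 0.31] step 23.0 83.0
5 [ -31. -108.   66.] [0.49 0.13 0.62] step 23.0 47.0
6 [ -32. -117.   70.] [0.68 0.23 0.94] step 22.0 10.0
7 [ 17.   7. -19.] [0.21 0.14 0.27] step 21.0 26.0
8 [ 49.  25. -66.] [0.42 0.31 0.49] step 20.0 59.0
9 [  83.   54. -140.] [0.65 0.49 0.66] step 19.0 87.0
```

```bash
python3 -m inch '[[[65,-146,25,0.32,0.13,0.24,40],[65,-146,25,0.32,0.13,0.24,40],[65,-146,25,0.32,0.13,0.24,40],[65,-146,25,0.32,0.13,0.24,40],[124,-276,17,0.64,0.21,0.49,40],[124,-276,17,0.64,0.21,0.49,40],[124,-276,17,0.64,0.21,0.49,40],[124,-276,17,0.64,0.21,0.49,40],[174,-377,-10,0.95,0.25,0.77,40],[174,-377,-10,0.95,0.25,0.77,40],[174,-377,-10,0.95,0.25,0.77,40],[174,-377,-10,0.95,0.25,0.77,40],[174,-377,-10,0.95,0.25,0.77,40]]]'
python3 -c "
from h import *
o=status.get_obs(); print(o['qpos'])"
```

```text
t: 5.95
ee_pos: [698.0, 193.4, 380.6]
orientation: [-1.906, 0.392, -0.499]
ft_force: [-0.4, 0.7, -3.6]
width: 59.9
grasp_force: 30.0
[-0.08741203  0.38529896  1.83739169  1.57129512  0.98215585  0.83519752]
```

```bash
python3 -m inch '[[[-22,-67,44,0.26,0.06,0.31,40],[-22,-67,44,0.26,0.06,0.31,40],[-22,-67,44,0.26,0.06,0.31,40],[-22,-67,44,0.26,0.06,0.31,40],[-31,-108,66,0.49,0.13,0.62,40],[-31,-108,66,0.49,0.13,0.62,40],[-31,-108,66,0.49,0.13,0.62,40],[-31,-108,66,0.49,0.13,0.62,40],[-32,-117,70,0.68,0.23,0.94,40],[-32,-117,70,0.68,0.23,0.94,40],[-32,-117,70,0.68,0.23,0.94,40],[-32,-117,70,0.68,0.23,0.94,40],[-32,-117,70,0.68,0.23,0.94,40]]]'
python3 - <<'E'
from h import *
o=status.get_obs(); A=R.from_rotvec(o['orientation']); print(o['qpos'],o['width'])
z=np.array([np.cos(np.radians(-10)),np.sin(np.radians(-10)),0]);x=np.array([0,0,-1.]);RT=R.from_matrix(np.c_[x,np.cross(z,x),z])
T=np.array([632.5,223.9,340])-6*z
print(A.inv().apply(T-o['ee_pos']),(A.inv()*RT).as_rotvec())
E
```

```text
t: 7.25
ee_pos: [711.4, 307.5, 463.0]
orientation: [-0.858, 1.041, -0.165]
ft_force: [-0.5, 0.1, -4.1]
width: 60.0
grasp_force: 30.0
[0.28050245 0.45121692 1.98978479 2.80531383 1.12767348 1.00380461] 60.02612397165412
[  81.50820513   51.61816387 -140.834419  ] [0.63462686 0.49830045 0.65913781]
```

```bash
python3 -m inch '[[[17,7,-19,0.21,0.15,0.25,40],[17,7,-19,0.21,0.15,0.25,40],[17,7,-19,0.21,0.15,0.25,40],[17,7,-19,0.21,0.15,0.25,40],[48,24,-66,0.42,0.31,0.46,40],[48,24,-66,0.42,0.31,0.46,40],[48,24,-66,0.42,0.31,0.46,40],[48,24,-66,0.42,0.31,0.46,40],[81.5,51.6,-140.8,0.635,0.498,0.659,40],[81.5,51.6,-140.8,0.635,0.498,0.659,40],[81.5,51.6,-140.8,0.635,0.498,0.659,40],[81.5,51.6,-140.8,0.635,0.498,0.659,40],[81.5,51.6,-140.8,0.635,0.498,0.659,40],[81.5,51.6,-140.8,0.635,0.498,0.659,40]]]'
python3 - <<'E'
from h import *
o=status.get_obs(); A=R.from_rotvec(o['orientation']); print(o['qpos'],A.as_matrix().round(3).tolist())
a=cam('top')['frame'][90:230,150:260,::-1];b=cam('side')['frame'][150:290,150:290,::-1]
cv2.imwrite('pics/place.png',cv2.resize(np.hstack([a,b]),None,fx=3.2,fy=3.2,interpolation=cv2.INTER_CUBIC))
E
```

```text
t: 8.65
ee_pos: [626.4, 224.9, 339.8]
orientation: [0.141, 1.567, -0.136]
ft_force: [0.1, 0.2, -3.9]
width: 60.0
grasp_force: 30.0
[0.6543155  0.51136922 2.13464887 4.03606778 1.24371415 1.19385759] [[-0.0, 0.176, 0.984], [0.003, 0.984, -0.176], [-1.0, 0.003, -0.001]]
```

View pics/place.png

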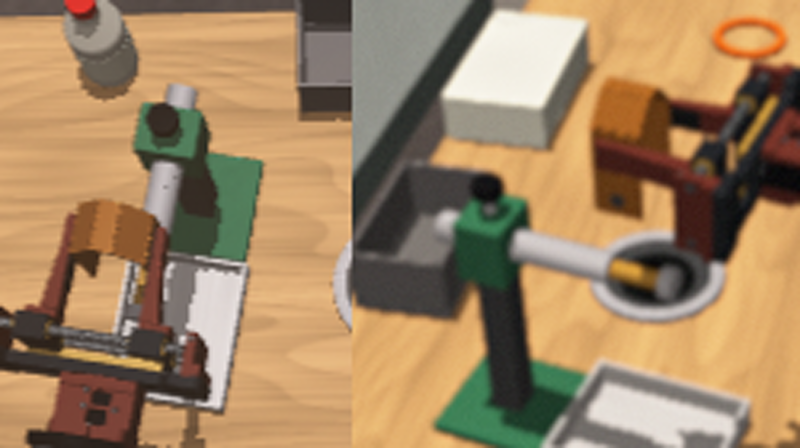

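The retainer is now crown up with its width along the bar, above the bar and near the groove. The groove shows at about crop (650,275) in side. I'll measure crown against groove along the bar using profiles.

```bash
python3 - <<'E'
from h import *
o=status.get_obs(); T=o['ee_pos']; A=R.from_rotvec(o['orientation'])
u=A.as_matrix()[:,2].copy(); u[2]=0; u/=np.linalg.norm(u); v=np.array([-u[1],u[0],0])
d=cam('top'); s=cam('side'); B=np.array([632.5,223.9,0])
S=np.arange(-45,46,1.)
def prof(D,c):
    pts=np.array([proj(D,c+k*u) for k in S]).astype(np.float32)
    im=cv2.remap(D['frame'].astype(np.float32),pts[None,:,0],pts[None,:,1],cv2.INTER_LINEAR)[0]
    return im[:,0]-im[:,2]  # R-B
def edges(f):
    i=np.argmax(np.where(np.abs(S)<15,f,-1e9)) if True else 0
    lo=f[i]; res=[]
    for st in(-1,1):
        j=i; bg=np.median(f[:6] if st<0 else f[-6:]); th=(np.median(f[max(0,i-8):i+9])+bg)/2
        while 0<j<len(S)-1 and f[j]>th: j+=st
        res.append(S[j]+ (0 if f[j]==f[j-st] else -st*(th-f[j])/(f[j-st]-f[j])))
    return np.round(res,1),np.round(np.mean(res),1)
C=T-41*A.as_matrix()[:,0]*1.0+6*u; C5=C+[0,0,5.]
print('crown C',C)
for off in(-4,0,4): print('crown top',edges(prof(d,C5+off*v)),'side',edges(prof(s,C5+off*v)))
for off in(-3,-1,1,3):
    for z in (208,214): print('groove top z',z,off,edges(prof(d,B+[0,0,z]+off*v)))
for z in(206,208,212): print('groove side',z,edges(prof(s,B+[0,0,z]+4*v)))
np.savez('fr.npz',t=d['frame'],s=s['frame'])
E
```

```text
crown C [632.07912021 223.71898107 380.41933887]
crown top (array([-21.6,  16.9]), np.float64(-2.4)) side (array([-29. ,  34.4]), np.float64(2.7))
crown top (array([-20.6,  16.2]), np.float64(-2.2)) side (array([-21.2,  33.3]), np.float64(6.1))
crown top (array([-20.3,  16.7]), np.float64(-1.8)) side (array([-21.5,  32.3]), np.float64(5.4))
groove top z 208 -3 (array([-23.9,   6.8]), np.float64(-8.5))
groove top z 214 -3 (array([-24.3,   5.5]), np.float64(-9.4))
groove top z 208 -1 (array([-23. ,   6.8]), np.float64(-8.1))
groove top z 214 -1 (array([-23.5,   4.7]), np.float64(-9.4))
groove top z 208 1 (array([-22.1,   5.9]), np.float64(-8.1))
groove top z 214 1 (array([-21.7,   4.4]), np.float64(-8.7))
groove top z 208 3 (array([-21. ,   6.4]), np.float64(-7.3))
groove top z 214 3 (array([-8.9, 18. ]), np.float64(4.6))
groove side 206 (array([-15.2,  22.2]), np.float64(3.5))
groove side 208 (array([-9.9, 21.4]), np.float64(5.8))
groove side 212 (array([-9.7, 19.3]), np.float64(4.8))
```

Crown and groove agree to about 2 mm. I'll lower to about 15 mm above contact (tool x is down) and recheck there with little parallax.

```bash
python3 -m inch '[[[40,0,0,0,0,0,40],[80,0,0,0,0,0,40],[115,0,0,0,0,0,40],[140,0,0,0,0,0,40],[150,0,0,0,0,0,40],[150,0,0,0,0,0,40],[150,0,0,0,0,0,40]]]'
python3 - <<'E'
from h import *
o=status.get_obs(); print(o['moment'],R.from_rotvec(o['orientation']).as_matrix().round(3).tolist())
d=cam('top');s=cam('side'); np.savez('fr2.npz',t=d['frame'],s=s['frame'])
a=d['frame'][145:215,165:225,::-1];b=s['frame'][200:270,215:275,::-1]
cv2.imwrite('pics/near.png',cv2.resize(np.hstack([a,b]),None,fx=6.6,fy=6.6,interpolation=cv2.INTER_CUBIC))
E
```

```text
t: 9.55
ee_pos: [625.6, 226.3, 190.1]
orientation: [0.142, 1.567, -0.135]
ft_force: [-0.1, -0.2, -3.4]
width: 60.1
grasp_force: 30.0
[0.25659897 0.98303295 0.01292814] [[-0.001, 0.176, 0.984], [0.004, 0.984, -0.176], [-1.0, 0.004, -0.001]]
```

View pics/near.png

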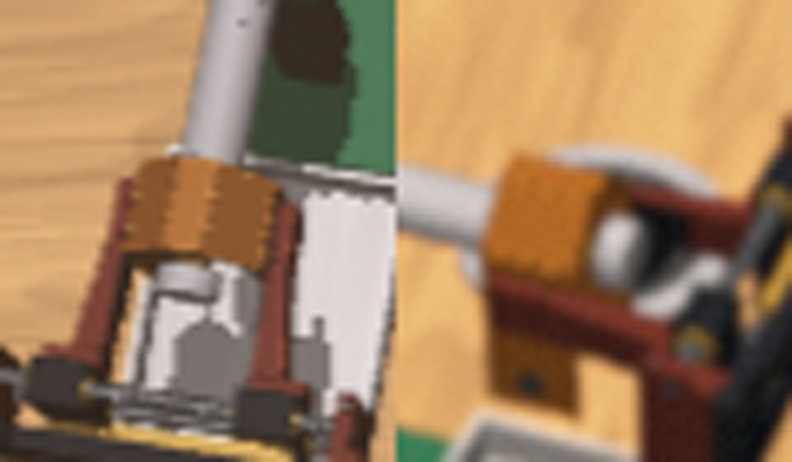

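Side and top both show the bar end protruding through the U, with the legs on either side of the bar and the groove hidden under the crown. I'll lower until it touches.

```bash
python3 - <<'E'
from h import *
d=cam('top'); B=np.array([632.5,223.9,0]); u=np.array([.985,-.174,0])
M=lambda x,y:(165+x/6.6-.5,145+y/6.6-.5)
for n,p,z in(('collar end edge',(187,284),214),('crown front',(188,262),236),('crown back',(196,158),236),('bar L edge',(190,155),200),('bar R edge',(248,155),200)):
    w=plane(d,*M(*p),z); print(n,w.round(1),'along',((w-B)@u).round(1),'lat',((w-B)@[.174,.985,0]).round(1))
E
python3 -m inch '[[[10,0,0,0,0,0,40],[13,0,0,0,0,0,40],[15,0,0,0,0,0,40],[16,0,0,0,0,0,40],[16,0,0,0,0,0,40]]]'
python3 -m inch '[[[1,0,0,0,0,0,40],[2,0,0,0,0,0,40],[2,0,0,0,0,0,40]]]'
python3 -m inch '[[[1,0,0,0,0,0,40],[2,0,0,0,0,0,40],[2,0,0,0,0,0,40]]]'
```

```text
collar end edge [600.  227.7 214. ] along -32.7 lat -1.9
crown front [604.5 223.3 236. ] along -27.5 lat -5.5
crown back [648.3 220.4 236. ] along 16.2 lat -0.7
bar L edge [659.2 229.5 200. ] along 25.3 lat 10.2
bar R edge [658.7 204.8 200. ] along 29.1 lat -14.3
t: 10.2
ee_pos: [625.2, 226.1, 172.8]
orientation: [0.141, 1.569, -0.136]
ft_force: [-0.1, 0.1, -4.8]
width: 60.2
grasp_force: 30.0
t: 10.5
ee_pos: [625.4, 226.2, 171.9]
orientation: [0.142, 1.567, -0.136]
ft_force: [-1.6, 0.7, 1.1]
width: 59.9
grasp_force: 30.0
t: 10.8
ee_pos: [625.6, 226.2, 171.7]
orientation: [0.143, 1.562, -0.136]
ft_force: [-3.5, -1.3, 9.6]
width: 60.2
grasp_force: 30.0
```

It touches at TCP z ≈ 172, which is full diameter, so the crown isn't in the groove. The picture puts the groove about 5–7 mm further along +z of the tool and 3 mm to tool -y. I'll ease off, shift, and feel forward.

```bash
python3 -m inch '[[[-4,0,0,0,0,0,40],[-4,-1,1,0,0,0,40],[-4,-2,3,0,0,0,40],[-4,-3,4,0,0,0,40],[-1,-3,4,0,0,0,40],[-1,-3,4,0,0,0,40],[-1,-3,4,0,0,0,40]]]'
python3 -m inch '[[[0,0,1,0,0,0,40],[0,0,1,0,0,0,40],[0,0,1,0,0,0,40]]]'
python3 -m inch '[[[0,0,1,0,0,0,40],[0,0,1,0,0,0,40],[0,0,1,0,0,0,40]]]'
```

```text
t: 11.5
ee_pos: [628.1, 224.0, 172.2]
orientation: [0.138, 1.563, -0.133]
ft_force: [-16.4, 6.0, 8.2]
width: 59.9
grasp_force: 30.0
t: 11.8
ee_pos: [628.6, 224.0, 171.9]
orientation: [0.137, 1.564, -0.133]
ft_force: [-19.4, 6.2, 8.5]
width: 60.3
grasp_force: 30.0
t: 12.1
ee_pos: [629.2, 223.9, 171.6]
orientation: [0.136, 1.565, -0.133]
ft_force: [-23.2, 8.3, 7.6]
width: 60.0
grasp_force: 30.0
```

There is strong resistance along the bar at -24 N, more than friction would give. I'll back off upward, read the forces and take a picture.

```bash
python3 - <<'E'
from h import *
d=cam('top');s=cam('side'); np.savez('fr3.npz',t=d['frame'],s=s['frame']); print(status.get_obs()['moment'])
a=d['frame'][145:215,165:225,::-1];b=s['frame'][200:270,215:275,::-1]
cv2.imwrite('pics/jam.png',cv2.resize(np.hstack([a,b]),None,fx=6.6,fy=6.6,interpolation=cv2.INTER_CUBIC))
E
python3 -m inch '[[[-3,0,0,0,0,0,40],[-3,0,0,0,0,0,40],[-3,0,0,0,0,0,40]]]'
python3 -m inch '[[[-5,0,0,0,0,0,40],[-5,0,0,0,0,0,40],[-5,0,0,0,0,0,40]]]'
```

```text
[-0.13411313 -1.15043499  0.72621504]
t: 12.5
ee_pos: [629.0, 223.8, 171.8]
orientation: [0.135, 1.572, -0.134]
ft_force: [-17.2, 9.4, -3.5]
width: 60.1
grasp_force: 30.0
t: 12.8
ee_pos: [628.7, 222.7, 175.4]
orientation: [0.136, 1.575, -0.136]
ft_force: [-16.3, 5.0, -7.6]
width: 59.8
grasp_force: 30.0
```

View pics/jam.png

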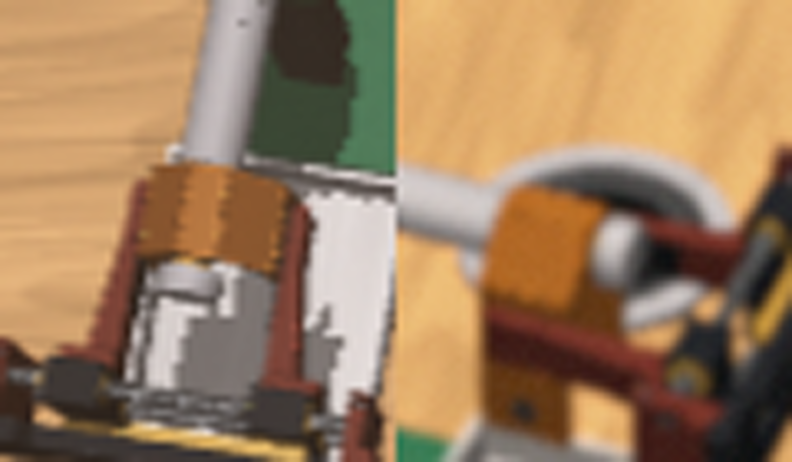

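The picture shows a brass sliver between collar and crown at crop (205,262), so the near crown edge is inside the groove. The push was against the far shoulder. I'll relieve by moving back 3 mm and lower again.

```bash
python3 -m inch '[[[0,0,-2,0,0,0,40],[0,0,-3,0,0,0,40],[0,0,-3,0,0,0,40],[0,0,-3,0,0,0,40]]]'
python3 -m inch '[[[2,0,0,0,0,0,40],[4,0,0,0,0,0,40],[6,0,0,0,0,0,40],[6,0,0,0,0,0,40],[6,0,0,0,0,0,40]]]'
```

```text
t: 13.2
ee_pos: [628.0, 222.5, 178.0]
orientation: [0.142, 1.569, -0.136]
ft_force: [-0.3, -0.7, -4.0]
width: 59.9
grasp_force: 30.0
t: 13.7
ee_pos: [628.1, 223.3, 172.7]
orientation: [0.141, 1.567, -0.135]
ft_force: [1.1, 2.3, 0.3]
width: 60.1
grasp_force: 30.0
```

```bash
python3 -m inch '[[[1,0,-1,0,0,0,40],[1,0,-2,0,0,0,40],[1,0,-2,0,0,0,40],[1,0,-2,0,0,0,40]]]'
python3 -m inch '[[[0,0,-1,0,0,0,40],[0,0,-2,0,0,0,40],[0,0,-2,0,0,0,40],[0,0,-2,0,0,0,40]]]'
python3 - <<'E'
from h import *
o=status.get_obs(); print(o['moment']); s=cam('side'); T=o['ee_pos'];A=R.from_rotvec(o['orientation']); u=A.as_matrix()[:,2]; v=A.as_matrix()[:,1]
for off in(41,35): 
  for a in(-14,26): print(off,a,[((proj(s,T+[0,0,off+5]+a*u+w*v)-[215,200]+.5)*6.6+[396,0]).round().tolist() for w in(-8,8)])
save(s,'side3.png',(215,200,275,270),8)
E
```

```text
t: 14.1
ee_pos: [626.3, 224.2, 172.1]
orientation: [0.141, 1.566, -0.134]
ft_force: [4.0, 4.9, 3.1]
width: 59.8
grasp_force: 30.0
t: 14.5
ee_pos: [624.7, 224.5, 172.0]
orientation: [0.142, 1.566, -0.134]
ft_force: [6.7, 3.7, 1.9]
width: 59.8
grasp_force: 30.0
[-0.0150992   0.33544917  0.78348741]
41 -14 [[617.0, 196.0], [601.0, 220.0]]
41 26 [[524.0, 173.0], [507.0, 197.0]]
35 -14 [[618.0, 208.0], [602.0, 232.0]]
35 26 [[524.0, 185.0], [508.0, 209.0]]
```

View pics/side3.png

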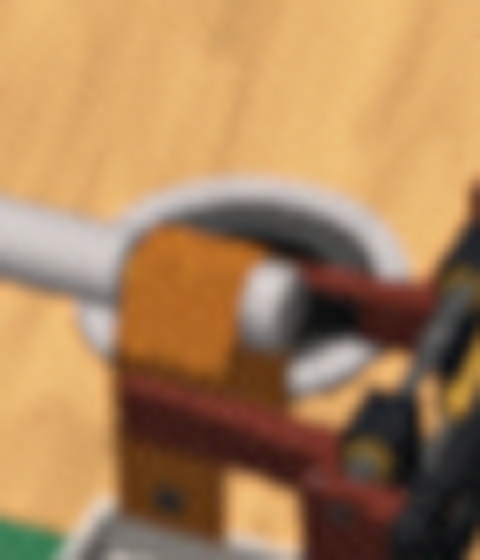

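In the side view the crown's outer face is flush with the collar top, at about (150,228) and (270,258). That matches the 35 mm offset rather than 41, so the crown is seated in the groove. It slides 3–4 mm between the shoulders. I'll centre it, release, and back out along the bar.

```bash
python3 -m inch '[[[0,0,1.5,0,0,0,40],[0,0,1.5,0,0,0,40],[0,0,1.5,0,0,0,60],[0,0,1.5,0,0,0,80],[0,0,1.5,0,0,0,100],[0,0,1.5,0,0,0,100],[0,0,1.5,0,0,0,100],[0,0,1.5,0,0,0,100]]]'
```

```text
t: 15.35
ee_pos: [625.2, 222.8, 170.9]
orientation: [0.142, 1.569, -0.137]
ft_force: [-0.4, 0.2, -0.0]
width: 87.5
grasp_force: 0.0
```

```bash
python3 -m inch '[[[0,0,-10,0,0,0,100],[0,0,-30,0,0,0,100],[0,0,-60,0,0,0,100],[0,0,-90,0,0,0,100],[0,0,-110,0,0,0,100],[0,0,-110,0,0,0,100],[0,0,-110,0,0,0,100],[0,0,-110,0,0,0,100],[0,0,-110,0,0,0,100],[0,0,-110,0,0,0,100]]]'
python3 - <<'E'
from h import *
a=cam('top')['frame'][120:220,160:250,::-1];b=cam('side')['frame'][190:290,190:280,::-1]
cv2.imwrite('pics/end.png',cv2.resize(np.hstack([a,b]),None,fx=4.4,fy=4.4,interpolation=cv2.INTER_CUBIC))
E
```

```text
t: 16.35
ee_pos: [517.5, 241.9, 171.4]
orientation: [0.143, 1.568, -0.137]
ft_force: [-0.7, -0.2, -0.4]
width: 88.1
grasp_force: 0.0
```

View pics/end.png

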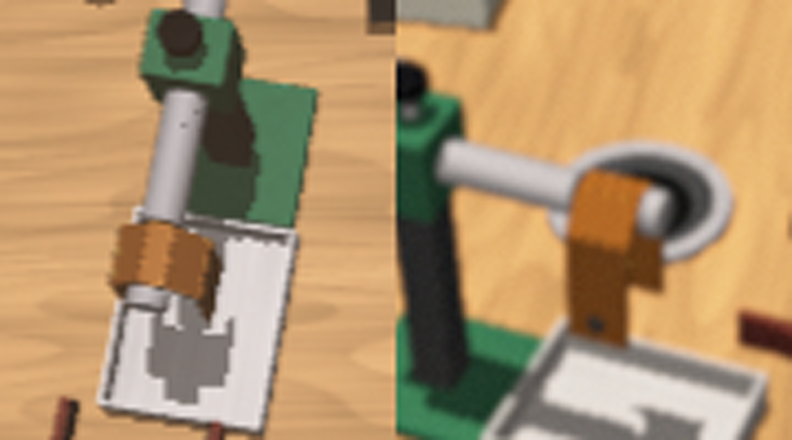

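The retainer hangs on the bar with its legs either side and the gripper is clear. No pictures left to view, so I'll check the seating numerically: crown corner heights across the two views, and leg lean.

```bash
python3 - <<'E'
from h import *
d=cam('top');s=cam('side'); th=np.radians(-10); u=np.array([np.cos(th),np.sin(th),0]);v=np.array([-u[1],u[0],0])
def mask(D,b):
    h=cv2.cvtColor(D['frame'],cv2.COLOR_RGB2HSV).astype(int); m=np.zeros(h.shape[:2],np.uint8); c0,r0,c1,r1=b
    q=h[r0:r1,c0:c1]; m[r0:r1,c0:c1]=(q[...,0]<20)&(q[...,1]>165)
    n,l,st,c=cv2.connectedComponentsWithStats(m); i=1+np.argmax(st[1:,4]); return (l==i).astype(np.uint8),st[i],c[i]
mt,st,ct=mask(d,(178,165,215,196)); ms,ss,cs=mask(s,(222,222,258,275))
print('top bbox',st,'side bbox',ss)
# along-bar profile, crown top
def prof(D,m,c,w,S):
    p=np.array([proj(D,c+k*w) for k in S]).astype(np.float32); return cv2.remap(m.astype(np.float32),p[None,:,0],p[None,:,1],cv2.INTER_LINEAR)[0]
S=np.arange(-40,41,1.); B0=np.array([635,222.5,213.])
for o in(-3,0,3): f=prof(d,mt,B0+o*v,u,S); e=S[f>.5]; print('top along',o,e.min(),e.max())
# side: top silhouette row per column for crown and predicted lines of flat corner (-v side hidden edge) at seated/unseated
for c in range(ss[0],ss[0]+ss[2]):
    r=np.where(ms[:,c])[0]; print(c,r.min(),r.max(),end=' | ')
print()
e=np.array([635,222.5,0]); 
for zz,l in((213,'seated'),(219,'on bar')):
    print(l,[ (proj(s,e+k*u+w*v+[0,0,zz])).round(1).tolist() for k in(-22,18) for w in(-8,8)])
# bar top silhouette: gray rows in columns 195..222
sil=np.array([[proj(s,e+k*u+14*(np.cos(a)*v+np.sin(a)*np.array([0,0,1]))+[0,0,200]) for a in np.radians([60,90,110,125,140])] for k in(80,60,-25,-34)])
print('bar sil pred',[x[np.argmin(x[:,1])].round(1).tolist() for x in sil])
g=s['frame'].astype(int)
for c in(205,212,218): 
    col=g[200:250,c]; sat=col.max(1)-col.min(1); print(c,'gray rows',200+np.where(sat<25)[0])
E
```

```text
top bbox [186 171   8  13  64] side bbox [229 229  21  39 568]Traceback (most recent call last):
  File "<stdin>", line 13, in <module>
    return umr_minimum(a, axis, None, out, keepdims, initial, where)
ValueError: zero-size array to reduction operation minimum which has no identity
```

```bash
python3 - <<'E'
from h import *
d=cam('top');s=cam('side'); th=np.radians(-10); u=np.array([np.cos(th),np.sin(th),0]);v=np.array([-u[1],u[0],0]); Z=np.array([0,0,1.])
B=np.array([635,222.5,0]); 
def val(D,c,w,S):
    p=np.array([proj(D,c+k*w) for k in S]).astype(np.float32); im=cv2.remap(D['frame'].astype(np.float32),p[None,:,0],p[None,:,1],cv2.INTER_LINEAR)[0]; return (im[:,0]-im[:,2]).astype(int)
S=np.arange(-44,40,3.)
for o in(-2,2): print('top along z213',o,list(zip(S.astype(int).tolist(),val(d,B+213*Z+o*v,u,S).tolist())))
f=s['frame'].astype(int); rb=f[...,0]-f[...,2]; m=((rb>95)&(f[...,0]<225)).astype(int)
h=cv2.cvtColor(s['frame'],cv2.COLOR_RGB2HSV); m=h[...,1]>165
for c in range(229,250): 
    r=np.where(m[222:275,c])[0]+222; print(c,r.min(),r.max(),end=' | ')
print()
for zz,l in((213,'seated'),(219,'on bar')):
    print(l,[proj(s,B+k*u+w*v+zz*Z).round(1).tolist() for k in(-22,18) for w in(-8,8)])
for k in(80,60,-25,-34):
    x=np.array([proj(s,B+k*u+14*(np.cos(a)*v+np.sin(a)*Z)+200*Z) for a in np.radians(range(40,150,5))]); i=x[:,1].argmin(); print('bar sil',k,x[i].round(1))
for c in(205,212,218,241,243,245): 
    sat=f[195:250,c].max(1)-f[195:250,c].min(1); print(c,195+np.where(sat<35)[0])
print('leg bottom pred',[proj(s,B+k*u+w*v+(208-95)*Z).round(1).tolist() for k in(-22,18) for w in(-30,30)])
E
```

```text
top along z213 -2 [(-44, 10), (-41, 11), (-38, 10), (-35, 7), (-32, 7), (-29, 17), (-26, 75), (-23, 115), (-20, 118), (-17, 118), (-14, 118), (-11, 118), (-8, 118), (-5, 118), (-2, 118), (1, 117), (4, 117), (7, 118), (10, 118), (13, 109), (16, 47), (19, 8), (22, 7), (25, 8), (28, 7), (31, 7), (34, 8), (37, 8)]
top along z213 2 [(-44, 11), (-41, 11), (-38, 9), (-35, 8), (-32, 8), (-29, 12), (-26, 63), (-23, 110), (-20, 117), (-17, 118), (-14, 118), (-11, 118), (-8, 116), (-5, 116), (-2, 117), (1, 118), (4, 118), (7, 117), (10, 117), (13, 104), (16, 51), (19, 10), (22, 7), (25, 7), (28, 8), (31, 7), (34, 7), (37, 7)]
229 244 260 | 230 237 264 | 231 233 264 | 232 231 265 | 233 230 265 | 234 229 265 | 235 229 261 | 236 229 266 | 237 229 266 | 238 230 266 | 239 230 267 | 240 230 267 | 241 230 267 | 242 230 255 | 243 230 254 | 244 230 254 | 245 230 254 | 246 231 255 | 247 231 255 | 248 245 255 | 249 245 255 | 
seated [[247.2, 230.4], [244.8, 234.1], [233.1, 226.9], [230.5, 230.6]]
on bar [[247.1, 228.6], [244.7, 232.3], [233.0, 225.2], [230.4, 228.8]]
bar sil 80 [211.8 222.1]
bar sil 60 [218.6 223.8]
bar sil -25 [248.4 231.1]
bar sil -34 [251.6 231.9]
205 [221 222 223 224 225 226 227 228 229 230 231]
212 [224 225 226 227 228 229 230 231 232 233]
218 [226 227 228 229 230 231 232 233 234]
241 [223 224 225 226 227 228]
243 [223 224 225 226 227 228 229]
245 [223 224 225 226 227 228 229 238 239 240 241 242]
leg bottom pred [[251.1, 253.4], [242.6, 267.8], [237.8, 250.0], [228.9, 264.1]]
```

The crown's centre is about -5.6 mm along the bar, but the collar edge puts the groove's middle at about -1.4 mm. The leg heights also look too high for a seated crown, so it probably rests on the collar. I'll regrip, lift clear, go 4 mm forward and lower again, watching z (about 166–167 means seated).

```bash
python3 -m inch '[[[0,0,30,0,0,0,100],[0,0,60,0,0,0,100],[0,0,90,0,0,0,100],[0,0,105,0,0,0,100],[0,0,110,0,0,0,100],[0,0,110,0,0,0,100],[0,0,110,0,0,0,100],[0,0,110,0,0,0,40],[0,0,110,0,0,0,40],[0,0,110,0,0,0,40],[0,0,110,0,0,0,40],[0,0,110,0,0,0,40],[0,0,110,0,0,0,40],[0,0,110,0,0,0,40]]]'
python3 -m inch '[[[-3,0,0,0,0,0,40],[-6,0,0,0,0,0,40],[-10,0,0,0,0,0,40],[-10,0,0,0,0,0,40],[-10,0,0,0,0,0,40],[-10,0,0,0,0,0,40]]]'
python3 -m inch '[[[0,0,2,0,0,0,40],[0,0,4,0,0,0,40],[0,0,4,0,0,0,40],[4,0,4,0,0,0,40],[6,0,4,0,0,0,40],[7,0,4,0,0,0,40],[7,0,4,0,0,0,40],[7,0,4,0,0,0,40]]]'
```

```text
t: 18.05
ee_pos: [625.2, 223.7, 170.9]
orientation: [0.14, 1.569, -0.135]
ft_force: [-0.7, 6.0, -2.2]
width: 60.1
grasp_force: 29.9
t: 18.65
ee_pos: [625.3, 222.9, 181.0]
orientation: [0.142, 1.569, -0.136]
ft_force: [0.1, -0.8, -3.4]
width: 60.1
grasp_force: 29.8
t: 19.45
ee_pos: [630.2, 224.2, 176.9]
orientation: [0.141, 1.561, -0.132]
ft_force: [0.2, 3.6, 7.1]
width: 60.3
grasp_force: 29.8
```

Contact now comes at 176.9, about 6 mm above the earlier rest at 171. So it was seated before and is now on the far shoulder. I'll go back to where it was.

```bash
python3 -m inch '[[[-3,0,0,0,0,0,40],[-3,0,-2,0,0,0,40],[-3,0,-4,0,0,0,40],[-3,0,-4,0,0,0,40],[0,0,-4,0,0,0,40],[2,0,-4,0,0,0,40],[3,0,-4,0,0,0,40],[3,0,-4,0,0,0,40],[3,0,-4,0,0,0,40]]]'
python3 -c "
from h import *
o=status.get_obs(); print(o['moment'])"
```

```text
t: 20.35
ee_pos: [625.4, 223.4, 171.2]
orientation: [0.141, 1.568, -0.135]
ft_force: [-0.2, 1.6, -0.8]
width: 60.4
grasp_force: 29.8
[0.19249954 0.56715363 0.28333516]
```

Down at 171.2. I'll feel both shoulders to confirm and centre it.

```bash
python3 -m inch '[[[0,0,-2,0,0,0,40],[0,0,-3,0,0,0,40],[0,0,-3,0,0,0,40],[0,0,-3,0,0,0,40]]]'
python3 -m inch '[[[0,0,3,0,0,0,40],[0,0,5,0,0,0,40],[0,0,5,0,0,0,40],[0,0,5,0,0,0,40]]]'
```

```text
t: 20.75
ee_pos: [623.4, 223.9, 171.3]
orientation: [0.143, 1.568, -0.135]
ft_force: [12.5, 0.5, -2.3]
width: 60.0
grasp_force: 29.9
t: 21.15
ee_pos: [627.3, 223.1, 171.2]
orientation: [0.141, 1.568, -0.135]
ft_force: [2.6, 3.2, -0.3]
width: 59.9
grasp_force: 29.9
```

The near shoulder is felt at x ≈ 623.8, with free play up to about 627.5 at constant z. It is seated. I'll centre, release and retreat.

```bash
python3 -m inch '[[[0,0,-1.5,0,0,0,40],[0,0,-1.5,0,0,0,40],[0,0,-1.5,0,0,0,60],[0,0,-1.5,0,0,0,80],[0,0,-1.5,0,0,0,100],[0,0,-1.5,0,0,0,100],[0,0,-1.5,0,0,0,100],[0,0,-1.5,0,0,0,100],[0,0,-12,0,0,0,100],[0,0,-35,0,0,0,100],[0,0,-65,0,0,0,100],[0,0,-95,0,0,0,100],[0,0,-110,0,0,0,100],[0,0,-110,0,0,0,100],[0,0,-110,0,0,0,100],[0,0,-110,0,0,0,100],[0,0,-110,0,0,0,100],[0,0,-110,0,0,0,100],[0,0,-110,0,0,0,100],[0,0,-110,0,0,0,100]]]'
python3 - <<'E'
from h import *
s=cam('side')['frame'].astype(int); m=cv2.cvtColor(s.astype(np.uint8),cv2.COLOR_RGB2HSV)[...,1]>165
print([(c,*(np.where(m[222:275,c])[0][[0,-1]]+222)) for c in range(230,250,2)])
E
```

```text
t: 23.15
ee_pos: [519.1, 241.8, 171.4]
orientation: [0.142, 1.569, -0.136]
ft_force: [-0.8, 0.0, 0.2]
width: 87.9
grasp_force: 0.0
[(230, np.int64(236), np.int64(264)), (232, np.int64(231), np.int64(265)), (234, np.int64(229), np.int64(265)), (236, np.int64(229), np.int64(266)), (238, np.int64(230), np.int64(266)), (240, np.int64(230), np.int64(267)), (242, np.int64(230), np.int64(254)), (244, np.int64(230), np.int64(254)), (246, np.int64(231), np.int64(255)), (248, np.int64(245), np.int64(255))]
```

```bash
python3 - <<'E'
from h import *
d=cam('top'); th=np.radians(-10); u=np.array([np.cos(th),np.sin(th),0]);v=np.array([-u[1],u[0],0]);B=np.array([635,222.5,0])
S=np.arange(-40,41,2.)
def val(c):
    p=np.array([proj(d,c+k*v) for k in S]).astype(np.float32); return cv2.remap(d['frame'].astype(np.float32),p[None,:,0],p[None,:,1],cv2.INTER_LINEAR)[0]
for k in(-12,-5,2): f=val(B+[0,0,213]+k*u)[:,0]; print('crown R',k,list(zip(S.astype(int).tolist(),f.astype(int).tolist())))
f=val(B+[0,0,200]+45*u); g=(f.max(1)-f.min(1)); e=S[g<25]; print('bar lateral (z200)',e)
E
```

```text
crown R -12 [(-40, 69), (-38, 75), (-36, 91), (-34, 121), (-32, 133), (-30, 135), (-28, 134), (-26, 134), (-24, 134), (-22, 134), (-20, 135), (-18, 135), (-16, 135), (-14, 133), (-12, 149), (-10, 171), (-8, 195), (-6, 189), (-4, 187), (-2, 187), (0, 187), (2, 188), (4, 186), (6, 178), (8, 146), (10, 138), (12, 140), (14, 140), (16, 140), (18, 140), (20, 140), (22, 145), (24, 163), (26, 188), (28, 209), (30, 214), (32, 214), (34, 214), (36, 214), (38, 214), (40, 214)]
crown R -5 [(-40, 68), (-38, 66), (-36, 91), (-34, 121), (-32, 151), (-30, 138), (-28, 134), (-26, 134), (-24, 134), (-22, 135), (-20, 135), (-18, 135), (-16, 135), (-14, 136), (-12, 143), (-10, 160), (-8, 179), (-6, 189), (-4, 186), (-2, 186), (0, 185), (2, 185), (4, 181), (6, 170), (8, 156), (10, 141), (12, 141), (14, 140), (16, 140), (18, 140), (20, 144), (22, 157), (24, 183), (26, 204), (28, 213), (30, 213), (32, 213), (34, 213), (36, 213), (38, 214), (40, 214)]
crown R 2 [(-40, 104), (-38, 91), (-36, 88), (-34, 116), (-32, 129), (-30, 133), (-28, 134), (-26, 134), (-24, 134), (-22, 135), (-20, 135), (-18, 135), (-16, 134), (-14, 132), (-12, 136), (-10, 151), (-8, 172), (-6, 183), (-4, 186), (-2, 185), (0, 184), (2, 186), (4, 185), (6, 178), (8, 158), (10, 147), (12, 140), (14, 140), (16, 140), (18, 139), (20, 140), (22, 148), (24, 168), (26, 192), (28, 212), (30, 213), (32, 211), (34, 209), (36, 208), (38, 207), (40, 204)]
bar lateral (z200) [-40. -38. -36. -34. -32. -30. -28. -26. -24. -22. -20. -18. -16. -14.
 -12. -10.  -8.  -6.  -4.  -2.   0.   2.   4.   6.   8.  10.  12.]
```

The crown's flat is centred on the bar at about -1.5 mm, and its two slopes are shaded alike, so it hangs level. Handing in.

```bash
python3 -c "
from h import *
print(ctrl.close_job())"
```

```text
the job is handed in; nothing more can be done
None
```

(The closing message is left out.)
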